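# Run in a bearing and brake the flywheel on its mark

## Task

With a closed fingertip, flick the flywheel by one of its black pins so that it spins briskly and freely counterclockwise as seen from above, and let its red mark sweep past the yellow pointer at least once. On a later pass, as the mark comes round to the pointer, brake the wheel with a gentle fingertip press on its flat face (not by catching a pin), so that the very first time it comes to rest the red mark is opposite the pointer, and finish while still holding the fingertip pressed there. Leave the tools and tins on the bench where they are.

Things in the scene. Friction and masses are not known exactly. Their poses are not given: they have to be found in the camera images.
- rig: bearing run-in stand, fixed to the bench: green base 270 x 200 mm, with a round dark bearing housing under the wheel and a yellow pointer block. Origin on the bench exactly under the wheel's vertical spindle; its x axis points from the spindle to the pointer. The base spans x -120 to +150 mm, y +-100 mm, top 28 mm above the bench.
- rotor (a joint): turn of the flywheel about its vertical spindle, in rad; grows counterclockwise seen from above, without limit (not wrapped). The red mark is opposite the pointer at 0 and at every whole turn (6.283, 12.566, ...). It starts at rest between -5.6 and -1.4, so the first pass is at 0. The spindle runs nearly free, with drag in proportion to speed only: let go, the wheel's speed falls to 37 % in about 6 to 9 s, and it coasts that many rad for each rad/s.
- disc: the aluminium flywheel: disc of 220 mm diameter, 10 mm thick, about 1 kg, its flat upper face level and 62 mm above the bench; a dark round hub of 28 mm diameter stands 12 mm above the face at the centre. Origin on the spindle at bench height (it is under the wheel); its x axis points to the red mark. Between hub and pins the face is bare from 14 to 88 mm radius: press there.
- cartridge (a joint): how far the sprung bearing has sunk, in m: 0 at rest, to 0.008. Under a press on its face of more than about 4 to 7 N the whole wheel, with pins and mark, sinks level, by 8 mm at 16 to 19 N, and comes up again when let go.
- pins: the three black pins fixed upright in the flywheel, for flicking it: 14 mm diameter, standing 26 mm above the face (tops 88 mm above the bench), on a circle of 95 mm radius, at 60, 180 and 300 degrees counterclockwise from the red mark. Origin and axes are the same as those of the disc.
- mark (a point): outer end of the red mark, a radial red stripe 12 mm wide painted on the disc's face: the point on the disc's upper edge, 110 mm from the spindle. It turns with the wheel.
- pointer (a point): the point of the wheel's upper edge opposite the middle of the yellow pointer block, 110 mm from the spindle, 62 mm above the bench; fixed. The block is 36 mm wide along the rim, starts 9 mm beyond the rim and is level with the disc's face. The mark is opposite the pointer while the mark's middle line is within the block's width (18 mm either side).
- hammer: loose hammer lying on the bench, to be left alone; x along it to the head.
- screwdriver: loose screwdriver with a blue handle lying on the bench, to be left alone; x along it to the tip.
- tin_a: loose bare metal sample tin, 44 mm diameter, 45 mm tall, standing on the bench, to be left alone; origin at the centre of its underside.
- tin_b: loose black sample tin, 44 mm diameter, 45 mm tall, standing on the bench, to be left alone; origin at the centre of its underside.

How it is judged:
By the outcome, as a careful person would: the job done as asked, in the order asked, and still so for the second after the job is handed in, while the arm keeps its last pose, push and grip.
It also fails if it takes over 64 s, if anything falls off the work surface, if the arm or the gripper's body presses on something with over 40 N, if the wrist force passes 120 N, or if a joint passes its speed limit or range.

## Robot

A 7-joint arm with a two-finger parallel gripper is mounted at the origin on the work surface. World frame = base frame: x ahead of the robot, y to its left, z up, the work surface at z = 0. Lengths are in m, angles in rad, forces in N, time in s.
With the tool pointing down it reaches from about 0.425 to 0.925 m from the base axis. Payload 6.8 kg.
Tool frame: the origin (TCP) lies on the front face of the gripper's body, between the roots of the fingers; the fingertips stand 73 mm ahead of it and the grasp point (between the pads) lies 54 mm ahead of it (tcp_to_tips is the distance from the TCP to the fingertips, in m); z points along the fingers, x is the direction in which the jaws open and shut, and the axes are right-handed (so a half turn about z gives the same grasp; the last joint's range is limited). The gripper opens to 85 mm and grips with 20 to 120 N. Pads are 22 mm wide; open, the fingers measure 114 mm over their backs; the gripper's body (76 mm by 85 mm) begins 54 mm behind the grasp point. The pads swing forward as they close: fully open they stand 13 mm farther back than shut.
Start: joints at [1.087, 0.477, 0.022, 1.555, -0.011, 1.109, -0.083], TCP at [0.248, -0.628, 0.304] pointing down, gripper open.
Joint ranges: [-2.96, 2.96], [-0.34, 2.1], [-1.41, 1.46], [0.24, 2.44], [-1.37, 4.51], [0.17, 1.92], [-2.96, 2.96]. Speed limits (rad/s): [2.39, 2.39, 3.14, 3.14, 3.14, 3.14, 3.14].

## Interface

Orientations are given as a unit quaternion [w, x, y, z].
In Python, from station import get_obs, read_camera, hand_in, look_for, silhouettes, tcp_to_tips gives the robot as it stands. The module is installed in compiled form; this text tells all that it offers.
- The arm moves only by the tool apply_moves, never from a script. Its argument "moves" is a list of rows, each a list of 3 entries, a list of its own where there are three numbers: the shift along the tool's x, y, z in units of 25 mm (1.0 is 25 mm), then the turn, a rotation vector about the tool's x, y, z in units of 10 degrees (1.0 is 10 degrees), then the gripper's target within -1 to 1 (fully open at 1, half-way at 0, shut at -1). In form: [[[dx, dy, dz], [rx, ry, rz], jaw], ...]. A call has 1 to 20 rows; each row is the pose to reach, as a shift and turn from the pose commanded when the call began, along the tool's axes at that moment; what a row does not reach only later rows make up. A row lasts 1/8 s, in which the tool goes at most 62.5 mm and 10.7 degrees, less where a joint would pass 70% of its speed; a pose out of reach is approached as far as the arm can. A call with a gripper value outside its range is refused whole. The fingers move at their own pace and stop on an object; "force" is the grip in N (left out, the last holds). Time passes only in rows, so rows that repeat a pose let the fingers close. It gives the time, the measured TCP pose, the force and the opening at its end, in the units of the state.
- get_obs(): the state, without advancing time (a new reading comes with each control period).
- read_camera(name): name is "side" or "top" or "wrist"; returns a dict with "color" (400x640x3 uint8, red, green, blue), "mtx" (3x3 intrinsics, pixels), "eye" and "rotation" of the camera in the world; the wrist camera has in their place "hand_eye" (4x4, takes a point from camera to tool coordinates, whose origin is the TCP and whose axes are the tool frame's). Camera axes: x right, y up, looking along -z (the intrinsics and any distortion apply to the point x, -y, -z); pixel columns grow to the right and rows downward; lengths in m; the calibration is good to about 2 mm. A picture is of the moment at which its call begins: read the wrist's pose just before it. There is no depth.
- hand_in(): hands the job in, once; it reports no verdict.
Trained networks look in the newest picture that a camera, given by its name, has taken for a name from the list of things; names that differ only in an ending like _2 or _b are one class to them, and where a whole thing is asked for, a point or a joint stands for the part that bears it (a point fixed in the world has none). Each returns a list of dicts, best first, with "conf" (0 to 1); they miss things now and then, are a little off and sometimes report something else, mostly with a low value. They report only what shows in the picture. A call takes as long as a camera call.
- look_for(camera, query): "pixel" ([row, column] in pixels, amid what is visible of it).
- silhouettes(camera, query): "mask" (400x640 bool, what is visible of it) and "pixel" ([row, column] in pixels, amid what is visible of it).
The state is a dict: "t": time; "q": joint angles; "joint_vel": joint speeds; "joint_torque": joint torques, N m; "eef_pos": TCP position; "tool_rot": TCP orientation; "contact_force": force on the tool from outside, world axes, zero at the start; "torque": the same for the moment, N m; "gripper_width": opening from 0.0 (shut) to 1.0 (fully open).
Only numpy, scipy, OpenCV 4.12 (cv2) and the standard library are available. Lean on these libraries where they do the work, as an engineer would, in place of code of your own. Each camera call takes 0.05 s, during which the arm holds its last target.

## Working session

There is one attempt and no reset: what is moved stays moved. The work goes in short steps, Python scripts to look and compute and a tool call to move; the robot and the scene stay as the last step left them, time stands still between calls to the robot, and variables do not carry over. Pictures are saved under pics/ and viewed, and the job is handed in when it is done.

Besides the shell and the picture viewer there is one more tool, called as a command line: name --argument value ..., lists and objects as JSON in quotes. apply_moves: Moves the arm, as the interface text tells. Its arguments: {"type":"object","properties":{"moves":{"type":"array"},"force":{"type":"number"}},"required":["moves"]}

```bash
mkdir -p pics
python3 - <<'E'
from station import *
import cv2,numpy as np
o=get_obs();print(o); print(tcp_to_tips)
for n in("top","side","wrist"):
    c=read_camera(n); cv2.imwrite(f"pics/{n}0.png",c["color"][:,:,::-1]); print(n,{k:np.round(v,4).tolist() for k,v in c.items() if k!="color"})
print(get_obs()['t'])
E
```

```text
{'t': 0.0, 'q': array([ 1.08687905,  0.47779764,  0.02235875,  1.55644577, -0.0114906 ,
        1.10928372, -0.08306991]), 'joint_vel': array([-6.76748870e-05, -9.76961730e-04, -1.03119500e-03,  1.12755545e-03,
       -1.84029534e-03,  2.21659079e-03, -3.49948051e-04]), 'joint_torque': array([ 5.37182914e-04, -5.96449757e+01,  1.60799693e+00, -2.81195498e+01,
        1.24821975e-02,  9.21332510e-03, -4.86734834e-06]), 'eef_pos': array([ 0.24756432, -0.62747554,  0.30293002]), 'tool_rot': array([-4.43729792e-04,  8.26761181e-01, -5.62552339e-01, -7.86457720e-04]), 'contact_force': array([-0.68851775, -0.24147301,  1.24490893]), 'torque': array([-0.01076369,  0.06474015,  0.01392394]), 'gripper_width': 1.0018708079179348}
0.0726
top {'mtx': [[395.9565, 0.0, 317.0532], [0.0, 395.9565, 202.3172], [0.0, 0.0, 1.0]], 'eye': [0.5871, 0.0169, 1.266], 'rotation': [-0.7002, -0.018, 0.0218, 0.7134]}
side {'mtx': [[471.9465, 0.0, 314.2061], [0.0, 471.9465, 208.7011], [0.0, 0.0, 1.0]], 'eye': [0.3082, 0.8241, 0.9385], 'rotation': [-0.189, -0.0682, 0.3767, 0.9043]}
wrist {'mtx': [[335.1506, 0.0, 316.2403], [0.0, 335.1506, 199.977], [0.0, 0.0, 1.0]], 'hand_eye': [[1.0, -0.0001, -0.0002, 0.0001], [-0.0002, -0.9653, -0.2611, -0.0651], [-0.0002, 0.2611, -0.9653, -0.0705], [0.0, 0.0, 0.0, 1.0]]}
0.15
```

View pics/top0.png

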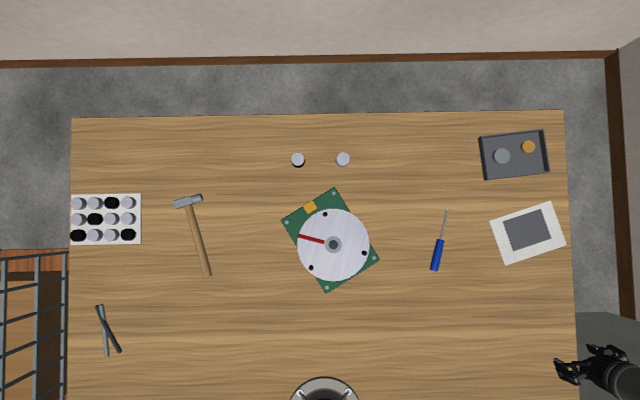

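View pics/side0.png

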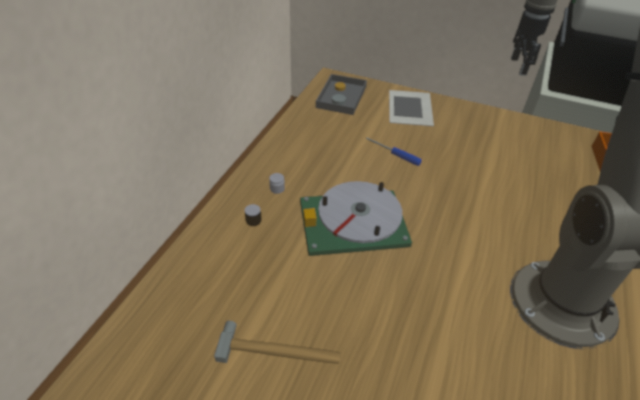

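View pics/wrist0.png

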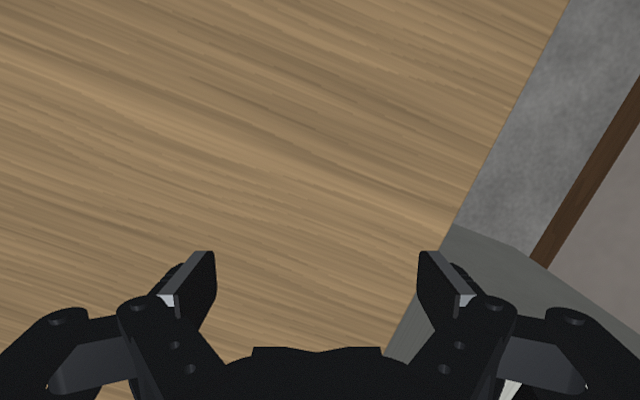

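The top view shows the wheel at about (333,244), the red mark pointing left to (299,236), and the yellow pointer at (310,207). The pins are at about (324,213), (364,253) and (311,267). That puts the rotor near -5.5 rad. Next I'll measure this properly.

```bash
cat > h.py <<'E'
from station import *
import cv2,numpy as np
from scipy.spatial.transform import Rotation as R
from scipy.optimize import least_squares
def rot(q): return R.from_quat([q[1],q[2],q[3],q[0]])
def cam(name):
    o=get_obs(); c=read_camera(name); c["t"]=o["t"]
    if name=="wrist":
        Rt=rot(o["tool_rot"]).as_matrix(); H=c["hand_eye"]
        c["eye"]=Rt@H[:3,3]+o["eef_pos"]; c["Rm"]=Rt@H[:3,:3]
    else: c["Rm"]=rot(c["rotation"]).as_matrix()
    return c
def proj(c,P):
    p=(np.atleast_2d(P)-c["eye"])@c["Rm"]; 
    u=c["mtx"][0,0]*p[:,0]/-p[:,2]+c["mtx"][0,2]; v=c["mtx"][1,1]*-p[:,1]/-p[:,2]+c["mtx"][1,2]
    return np.c_[u,v]
def back(c,uv,z):
    uv=np.atleast_2d(uv).astype(float); K=c["mtx"]
    d=np.c_[(uv[:,0]-K[0,2])/K[0,0],-(uv[:,1]-K[1,2])/K[1,1],-np.ones(len(uv))]@c["Rm"].T
    return c["eye"]+d*((z-c["eye"][2])/d[:,2])[:,None]
def redmask(img):
    i=img.astype(int); return (i[...,0]>90)&(i[...,1]<70)&(i[...,2]<70)
def save(c,n,s=1): cv2.imwrite("pics/"+n,cv2.resize(c["color"][:,:,::-1],None,fx=s,fy=s))
E
python3 - <<'E'
from h import *
for n in("top","side"):
    c=cam(n); im=c["color"]; i=im.astype(int)
    red=redmask(im); 
    m=silhouettes(n,"disc"); print(n,[(x["conf"],x["pixel"],x["mask"].sum()) for x in m][:3])
    mk=m[0]["mask"].astype(np.uint8)
    cn=max(cv2.findContours(mk,0,cv2.CHAIN_APPROX_NONE)[0],key=cv2.contourArea)[:,0]
    cn=cv2.convexHull(cn)[:,0]
    P=back(c,cn,0.062)
    f=least_squares(lambda q:np.hypot(P[:,0]-q[0],P[:,1]-q[1])-q[2],[*P[:,:2].mean(0),.11],loss="soft_l1",f_scale=.002)
    C=f.x[:2];print("circle",f.x,np.abs(f.fun).max())
    r=np.argwhere(red)[:,::-1]; Q=back(c,r,0.062)[:,:2]; d=np.hypot(*(Q-C).T); k=d<.118; Q=Q[k]; 
    a=Q.mean(0)-C; print("red n",k.sum(),"ang",np.degrees(np.arctan2(a[1],a[0])),"rmax",d[k].max())
    for q in("pointer","pins","tin_a","hammer","screwdriver","rig"):
        for x in look_for(n,q)[:3]: print(q,x["conf"],x["pixel"],back(c,np.array(x["pixel"])[::-1],.062)[0][:2])
    yel=(i[...,0]>180)&(i[...,1]>120)&(i[...,2]<70); ye=np.argwhere(yel)[:,::-1]; Y=back(c,ye,.062)[:,:2]; k=np.hypot(*(Y-C).T)<.2
    a=Y[k].mean(0)-C; print("yellow",k.sum(),Y[k].mean(0),np.degrees(np.arctan2(a[1],a[0])),np.hypot(*a))
print(get_obs()["t"])
E
```

```text
top [(0.87, [242.5, 328.9], np.int64(4038))]
circle [ 0.52647407 -0.03680447  0.10953553] 0.0009068248182918098
red n 85 ang 74.00443003013918 rmax 0.11125931653653444
pointer 0.82 [240.8, 325.9] [ 0.5375352  -0.01476482]
pointer 0.34 [246.4, 331.4] [ 0.52033429 -0.03107183]
pins 0.48 [266.4, 313.3] [0.46131945 0.02481073]
tin_a 0.72 [159.7, 295.9] [0.78671086 0.0721331 ]
tin_a 0.53 [158.6, 339.0] [ 0.78771454 -0.05998327]
tin_a 0.51 [241.5, 329.5] [ 0.53521494 -0.0256262 ]
hammer 0.62 [226.7, 195.9] [0.58762484 0.37831294]
screwdriver 0.7 [250.9, 441.9] [ 0.50034492 -0.36551663]
rig 0.86 [241.6, 333.5] [ 0.53468146 -0.03773647]
yellow 91 [0.64180228 0.03297265] 31.17523303893901 0.1347940746627499
side [(0.87, [211.4, 359.5], np.int64(3816))]
circle [ 0.52619643 -0.03507374  0.1112978 ] 0.003102289957158999
red n 64 ang 72.0633866061359 rmax 0.10734756292004204
pointer 0.65 [220.5, 353.6] [0.52842715 0.00913856]
pins 0.56 [190.0, 378.3] [ 0.50561547 -0.1278087 ]
tin_a 0.84 [215.4, 252.0] [0.7744205  0.09978925]
tin_a 0.54 [183.7, 273.4] [ 0.7790655  -0.03225439]
hammer 0.95 [347.9, 268.1] [0.56595567 0.41615844]
hammer 0.37 [157.1, 405.7] [ 0.4751377 -0.2993793]
screwdriver 0.82 [155.0, 408.3] [ 0.47070032 -0.31233481]
rig 0.72 [220.1, 354.8] [0.5260873  0.00653125]
yellow 0 [nan nan] nan nan
0.95<stdin>:17: RuntimeWarning: Mean of empty slice.
  ret = um.true_divide(
```

```bash
cat >> h.py <<'E'
def units(tgt,p0=None):
    o=get_obs(); p=o["eef_pos"] if p0 is None else np.array(p0); M=rot(o["tool_rot"]).as_matrix()
    return np.round(M.T@(np.array(tgt)-p)/.025,2)
def yaw():
    M=rot(get_obs()["tool_rot"]).as_matrix(); return np.degrees(np.arctan2(M[1,0],M[0,0]))
C=np.array([.5264,-.0362]); TH=np.radians(31.)
def loc(rad,s,z): # rad along pointer dir, s along CCW tangent
    e=np.array([np.cos(TH),np.sin(TH)]); t=np.array([-e[1],e[0]]); return np.array([*(C+rad*e+s*t),z])
E
python3 - <<'E'
from h import *
print(units([.60,-.22,.30]),yaw(),loc(.09,-.057,0), loc(.05,0,0))
# green base fit: min-area rect from top
c=cam("top"); i=c["color"].astype(int); g=(i[...,1]>i[...,0]+15)&(i[...,1]>i[...,2]+5)&(np.arange(400)[:,None]<310)&(np.arange(400)[:,None]>180)
g[:,:260]=0;g[:,400:]=0
P=back(c,np.argwhere(g)[:,::-1],.028)[:,:2].astype(np.float32); r=cv2.minAreaRect(P*1000);print(g.sum(),r,cv2.boxPoints(r))
i=c["color"][170:310,260:410]; cv2.imwrite("pics/crop.png",cv2.resize(i[:,:,::-1],None,fx=5,fy=4,interpolation=cv2.INTER_CUBIC))
E
```

```text
[-10.01 -19.1    0.16] -68.46851015291602 [ 0.63290223 -0.03870511  0.        ] [ 0.56925837 -0.0104481   0.        ]
1340 ((539.7824096679688, -28.199386596679688), (267.4216613769531, 196.94009399414062), 30.694631576538086) [[ 374.53918   -11.77932 ]
 [ 475.0697   -181.12814 ]
 [ 705.02563   -44.619453]
 [ 604.4951    124.72937 ]]
```

View pics/crop.png

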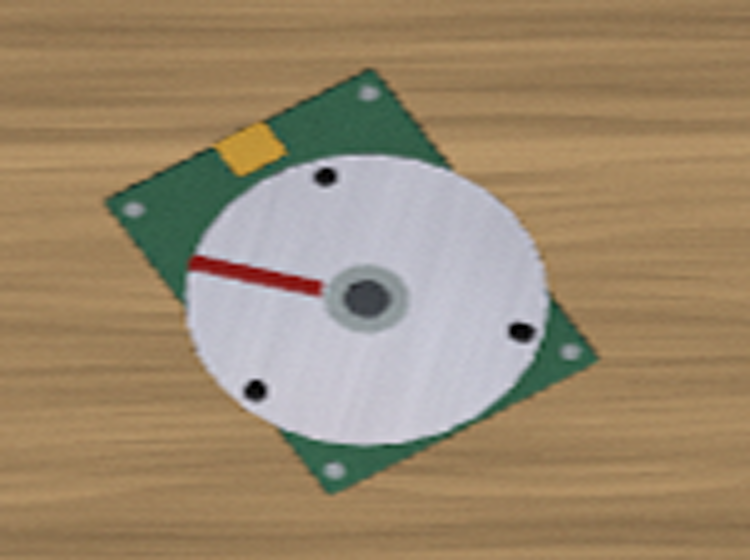

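apply_moves --moves '[[[-1,-2,0],[0,0,0],-1],[[-2,-4,0],[0,0,-0.2],-1],[[-3,-6,0],[0,0,-0.4],-1],[[-4,-8,0],[0,0,-0.6],-1],[[-5,-10,0],[0,0,-0.8],-1],[[-6,-12,1],[0,0,-0.95],-1],[[-7,-14,2],[0,0,-0.95],-1],[[-8,-16,3],[0,0,-0.95],-1],[[-9,-17.5,4.5],[0,0,-0.95],-1],[[-10,-19,6],[0,0,-0.95],-1],[[-10,-19,7],[0,0,-0.95],-1],[[-10,-19,8],[0,0,-0.95],-1],[[-10,-19,8],[0,0,-0.95],-1]]' --force 40

```text
t: 2.62
eef_pos: [0.5966, -0.2206, 0.102]
tool_rot: [0.001, 0.871, -0.492, -0.002]
contact_force: [-0.6, 1.2, 0.5]
gripper_width: 0.001
```

Run:
```python
from h import *
o=get_obs();print(o["t"],o["eef_pos"],yaw(),o["contact_force"],o["gripper_width"],o["q"].round(2),o["tool_rot"],rot(o["tool_rot"]).as_matrix()[:,2])
c=cam("wrist");save(c,"w1.png");c=cam("side");save(c,"s1.png")
```

```text
2.625 [ 0.59662046 -0.22062395  0.10200877] -58.956877634359124 [-0.56475542  1.1826691   0.50586187] 0.0005633771176477222 [ 0.36  0.66 -0.14  1.78  0.13  0.72 -0.88] [ 5.06515023e-04  8.70540169e-01 -4.92093226e-01 -1.95303326e-03] [-0.00389889  0.00104027 -0.99999186]
```

View pics/w1.png

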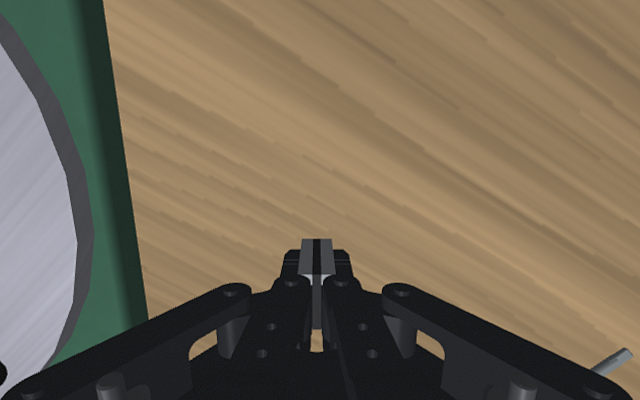

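View pics/s1.png

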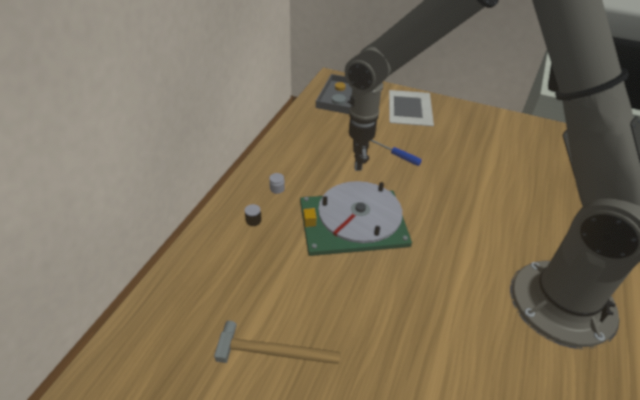

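The wrist view shows the shut tips at about (317,240-275). The pads are narrow, about 13 mm, with thicker finger backs behind them, and the wheel rim is on the left. I'll do a quick touch on bare bench to calibrate the tip height.

apply_moves --moves '[[[0,0,0.5],[0,0,0],-1],[[0,0,1.0],[0,0,0],-1],[[0,0,1.08],[0,0,0],-1],[[0,0,1.08],[0,0,0],-1]]'

```text
t: 3.22
eef_pos: [0.5978, -0.221, 0.0767]
tool_rot: [0.0, 0.87, -0.492, -0.0]
contact_force: [0.1, -0.1, 0.2]
gripper_width: -0.004
```

apply_moves --moves '[[[0,0,0.12],[0,0,0],-1],[[0,0,0.16],[0,0,0],-1],[[0,0,0.16],[0,0,0],-1]]'

```text
t: 3.6
eef_pos: [0.5979, -0.2211, 0.0729]
tool_rot: [0.0, 0.87, -0.492, 0.0]
contact_force: [0.1, -0.6, 0.5]
gripper_width: -0.005
```

apply_moves --moves '[[[0,0,0.08],[0,0,0],-1],[[0,0,0.08],[0,0,0],-1]]'

```text
t: 3.85
eef_pos: [0.598, -0.2211, 0.0727]
tool_rot: [0.0, 0.87, -0.492, 0.0]
contact_force: [-4.2, 2.1, 14.2]
gripper_width: -0.003
```

Run:
```python
from h import *
o=get_obs();print(o["t"],o["eef_pos"],yaw(),o["contact_force"])
```

```text
3.85 [ 0.59803348 -0.22108045  0.07272508] -58.97846146897525 [-4.21687282  2.13933396 14.24472184]
```

apply_moves --moves '[[[0,0,-2],[0,0,0],-1],[[0,0,-4],[0,0,0],-1],[[-1.8,-1.6,-4.5],[0,0,0],-1],[[-3.6,-3.3,-4.5],[0,0,0],-1],[[-5.4,-4.96,-4.5],[0,0,0],-1],[[-5.4,-4.96,-4.5],[0,0,0],-1],[[-5.4,-4.96,-4.5],[0,0,0],-1]]'

```text
t: 4.72
eef_pos: [0.6344, -0.0418, 0.1833]
tool_rot: [0.0, 0.871, -0.492, 0.0]
contact_force: [1.2, -1.3, -0.0]
gripper_width: 0.002
```

Run:
```python
from h import *
o=get_obs();print(o["t"],o["eef_pos"],yaw(),o["contact_force"],units(loc(.09,-.060,.1437)))
c=cam("wrist");save(c,"w2.png");c=cam("side");save(c,"s2.png")
```

```text
4.725 [ 0.63439504 -0.04177805  0.18334959] -58.945992048403376 [ 1.18035543 -1.25994493 -0.04718083] [-0.02 -0.01  1.59]
```

View pics/w2.png

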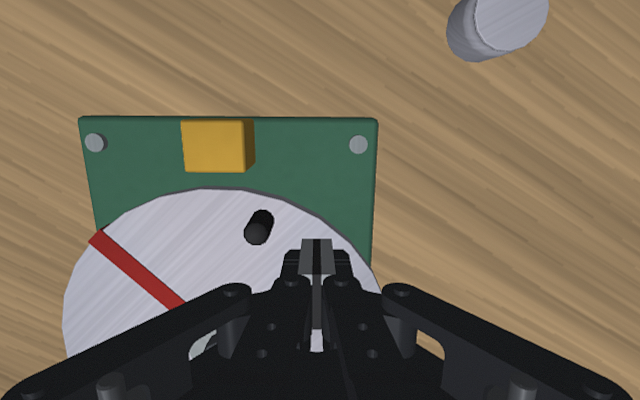

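View pics/s2.png

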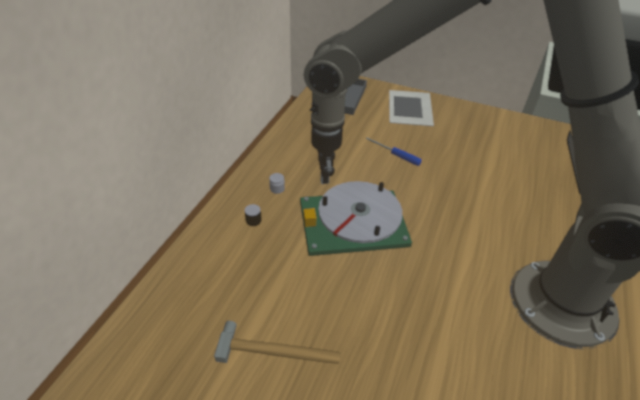

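The wrist view lines up as planned: the pin is at (259,228) left of the shut tips, the yellow block at (215,147), and the mark runs from (97,237). I'll do a quick numeric check before descending.

Run:
```python
from h import *
c=cam("wrist")
e=np.array([np.cos(TH),np.sin(TH)]); t=np.array([-e[1],e[0]])
def L(uv,z):
    d=back(c,uv,z)[0][:2]-C; return np.round([d@e,d@t],4)
print("pin",L((259,235),.088),"blk corners",L((181,121),.062),L((244,119),.062),L((185,172),.062),L((246,171),.062),"tip",L((317,241),.1107))
r=np.argwhere(redmask(c["color"]))[:,::-1]; Q=back(c,r,.062)[:,:2]-C; q=Q[np.hypot(*Q.T)>.06]; print(len(r),np.degrees(np.median(np.arctan2(q[:,1],q[:,0]))))
```

```text
pin [ 0.0897 -0.0318] blk corners [0.1474 0.0132] [ 0.1484 -0.022 ] [0.1186 0.014 ] [ 0.1191 -0.0214] tip [ 0.0954 -0.0623]
1875 74.07705552823737
```

apply_moves --moves '[[[0,0,0.6],[0,0,0],-1],[[0,0,1.2],[0,0,0],-1],[[0,0,1.58],[0,0,0],-1],[[0,0,1.58],[0,0,0],-1]]'

```text
t: 5.38
eef_pos: [0.6338, -0.0414, 0.1424]
tool_rot: [0.001, 0.871, -0.492, -0.001]
contact_force: [-0.1, 0.4, 0.4]
gripper_width: -0.004
```

Run:
```python
from h import *
o=get_obs();print(o["t"],o["eef_pos"],o["contact_force"],units(loc(.09,-.060,.1437)))
c=cam("wrist");save(c,"w3.png")
```

```text
5.375 [ 0.63376122 -0.04141955  0.14243499] [-0.0683146   0.40150051  0.37693023] [ 0.01 -0.03 -0.05]
```

View pics/w3.png

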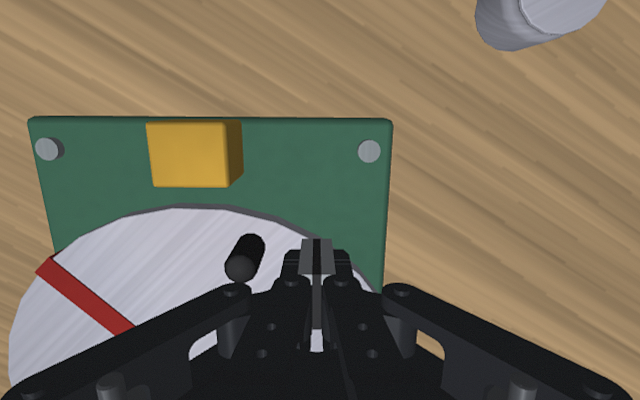

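apply_moves --moves '[[[-0.5,0,-0.1],[0,0,0],-1],[[-1.3,0,-0.1],[0,0,0],-1],[[-3.2,0,-0.1],[0,0,0],-1],[[-3.4,-0.1,-1.2],[0,0,0],-1],[[-3.4,0,-2.0],[0,0,0],-1]]'

```text
t: 6.05
eef_pos: [0.5901, 0.0339, 0.1954]
tool_rot: [-0.001, 0.871, -0.491, 0.0]
contact_force: [0.7, -0.1, 0.1]
gripper_width: -0.001
```

```bash
cat >> h.py <<'E'
e_=np.array([np.cos(TH),np.sin(TH)]); t_=np.array([-e_[1],e_[0]])
def mark(c):
    m=redmask(c["color"]).astype(np.uint8)
    n,lab,st,_=cv2.connectedComponentsWithStats(m)
    r=np.argwhere(m)[:,::-1]
    if len(r)<15: return None
    Q=back(c,r,.062)[:,:2]-C; d=np.hypot(*Q.T); Q=Q[(d>.03)&(d<.125)]
    if len(Q)<15: return None
    return float((np.degrees(np.arctan2(*Q.mean(0)[::-1]))-31+180)%360-180),len(Q)
E
python3 - <<'E'
from h import *
o=get_obs();print(o["t"],o["eef_pos"],o["contact_force"])
for k in range(3):
    for n in("side","top","wrist"):
        c=cam(n); print(round(c["t"],3),n,mark(c)); save(c,f"f_{n}{k}.png")
E
```

```text
6.05 [0.5901041  0.03393892 0.19542606] [ 0.70441717 -0.14840905  0.07060258]
6.05 side (161.5162777697784, 47)
6.1 top (174.03690874976314, 54)
6.15 wrist None
6.2 side (-156.00162603150898, 46)
6.25 top (-143.73771094552575, 81)
6.3 wrist None
6.35 side (-115.38387229130463, 48)
6.4 top (-102.07598202847684, 85)
6.45 wrist (-90.0237903025639, 217)
```

Run:
```python
from h import *
o=get_obs();print(o["t"],o["eef_pos"],o["contact_force"],yaw(),units(loc(.052,0,.1427)))
```

```text
6.5 [0.59037607 0.03101599 0.19304563] [ 0.16498496  0.79140005 -0.14033058] -59.00453039380834 [0.99 1.5  2.02]
```

View pics/f_wrist2.png

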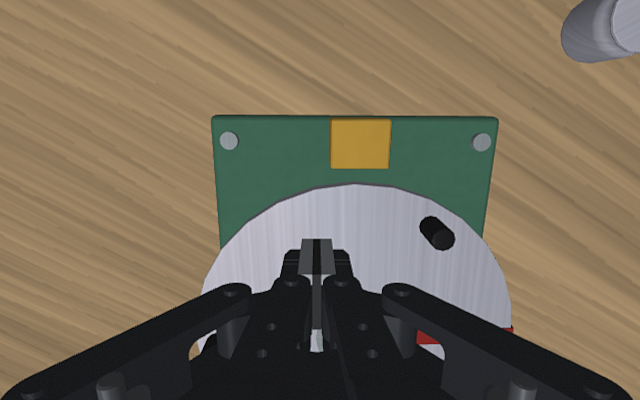

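apply_moves --moves '[[[0.5,0.75,0],[0,0,0],-1],[[0.99,1.5,0.3],[0,0,0],-1],[[0.99,1.5,1.0],[0,0,0],-1],[[0.99,1.5,1.7],[0,0,0],-1],[[0.99,1.5,2.0],[0,0,0],-1],[[0.99,1.5,2.0],[0,0,0],-1]]'

```text
t: 7.25
eef_pos: [0.571, -0.0085, 0.1429]
tool_rot: [0.0, 0.871, -0.492, -0.001]
contact_force: [0.1, -0.3, -0.7]
gripper_width: -0.001
```

Run:
```python
from h import *
o=get_obs();print(o["t"],o["eef_pos"],o["contact_force"],units(loc(.052,0,.1397)))
for k in range(4):
    for n in("side","top","wrist"):
        c=cam(n); print(round(c["t"],3),n,mark(c)); save(c,f"g_{n}{k}.png")
```

```text
7.25 [ 0.57102894 -0.0084976   0.14293224] [ 0.07866218 -0.27535642 -0.71412139] [0.03 0.02 0.13]
7.25 side (120.49975125077401, 65)
7.3 top None
7.35 wrist None
7.4 side (158.5849021175203, 49)
7.45 top None
7.5 wrist None
7.55 side (-165.30488474831756, 45)
7.6 top (-155.48318848086996, 27)
7.65 wrist None
7.7 side (-130.63217916177888, 50)
7.75 top (-119.70585507371557, 56)
7.8 wrist None
```

Run:
```python
from h import *
print(get_obs()["t"])
for k in range(13):
    n="wrist" if k!=8 else "side"
    c=cam(n); print(round(c["t"],3),n,mark(c)); save(c,f"h_{n}{k}.png")
```

```text
7.85
7.85 wrist (-95.46769488072006, 241)
7.9 wrist (-85.97667370663123, 670)
7.95 wrist (-74.68123437890841, 1474)
8.0 wrist (-63.49141510120252, 2108)
8.05 wrist (-52.23390386156656, 2712)
8.1 wrist (-41.30769771999297, 3411)
8.15 wrist (-30.252133692246673, 3518)
8.2 wrist (-19.273968451077565, 3256)
8.25 side (-9.161242932062294, 39)
8.3 wrist (2.9559917202412294, 2873)
8.35 wrist (13.824429768883022, 3045)
8.4 wrist (24.77540377931831, 3332)
8.45 wrist (35.4943929346403, 3432)
```

View pics/h_wrist9.png

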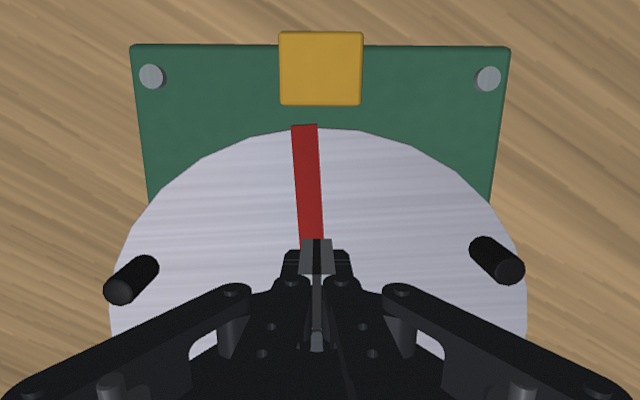

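View pics/h_side8.png

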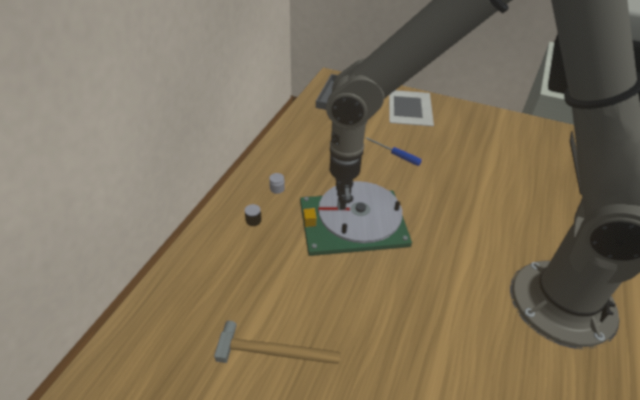

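The wrist view shows the block centred at column 320 and the mark tip at column 304, about 7 mm (3.6°) past the pointer. My estimate was 3.0°, so the measurement is good. Next I'll lower the hover to about 3 mm above the face and let the wheel slow down.

apply_moves --moves '[[[0,0,0.1],[0,0,0],-1],[[0,0,0.2],[0,0,0],-1],[[0,0,0.2],[0,0,0],-1],[[0,0,0.2],[0,0,0],-1],[[0,0,0.2],[0,0,0],-1],[[0,0,0.2],[0,0,0],-1],[[0,0,0.2],[0,0,0],-1],[[0,0,0.2],[0,0,0],-1],[[0,0,0.2],[0,0,0],-1],[[0,0,0.2],[0,0,0],-1],[[0,0,0.2],[0,0,0],-1],[[0,0,0.2],[0,0,0],-1]]'

```text
t: 10.0
eef_pos: [0.5713, -0.0092, 0.1389]
tool_rot: [0.0, 0.87, -0.492, 0.0]
contact_force: [0.0, 0.1, -0.2]
gripper_width: 0.0
```

Run:
```python
from h import *
o=get_obs();print(o["t"],o["eef_pos"],o["contact_force"])
for k in range(6):
    n="wrist"
    c=cam(n); print(round(c["t"],3),n,mark(c)); save(c,f"i_{n}{k}.png")
```

```text
10.0 [ 0.57132605 -0.00915362  0.13889761] [ 0.00676836  0.1116316  -0.18696264]
10.0 wrist (-23.2346321237101, 3565)
10.05 wrist (-14.332499866206518, 3268)
10.1 wrist (-5.498690755526127, 3033)
10.15 wrist (3.3278709798864554, 2975)
10.2 wrist (12.01817626503086, 3127)
10.25 wrist (20.770083157637856, 3386)
```

apply_moves --moves '[[[0,0,0],[0,0,0],-1],[[0,0,0],[0,0,0],-1],[[0,0,0],[0,0,0],-1],[[0,0,0],[0,0,0],-1],[[0,0,0],[0,0,0],-1],[[0,0,0],[0,0,0],-1],[[0,0,0],[0,0,0],-1],[[0,0,0],[0,0,0],-1],[[0,0,0],[0,0,0],-1],[[0,0,0],[0,0,0],-1],[[0,0,0],[0,0,0],-1],[[0,0,0],[0,0,0],-1],[[0,0,0],[0,0,0],-1],[[0,0,0],[0,0,0],-1],[[0,0,0],[0,0,0],-1],[[0,0,0],[0,0,0],-1]]'

```text
t: 12.3
eef_pos: [0.5713, -0.0091, 0.1389]
tool_rot: [0.0, 0.871, -0.492, -0.0]
contact_force: [0.3, -0.2, -0.6]
gripper_width: 0.003
```

Run:
```python
from h import *
o=get_obs();print(o["t"],o["eef_pos"],o["contact_force"])
for k in range(7):
    n="wrist"
    c=cam(n); print(round(c["t"],3),n,mark(c)); save(c,f"j_{n}{k}.png")
```

```text
12.3 [ 0.57130267 -0.00909419  0.13888983] [ 0.30996888 -0.21490656 -0.61509258]
12.3 wrist (-28.906195625341752, 3670)
12.35 wrist (-22.33465238033716, 3540)
12.4 wrist (-15.657899232938917, 3306)
12.45 wrist (-9.02464758044286, 3107)
12.5 wrist (-2.412374310728893, 2986)
12.55 wrist (4.170548732558075, 2989)
12.6 wrist (10.618909686598414, 3096)
```

apply_moves --moves '[[[0,0,0],[0,0,0],-1],[[0,0,0],[0,0,0],-1],[[0,0,0],[0,0,0],-1],[[0,0,0],[0,0,0],-1],[[0,0,0],[0,0,0],-1],[[0,0,0],[0,0,0],-1],[[0,0,0],[0,0,0],-1],[[0,0,0],[0,0,0],-1],[[0,0,0],[0,0,0],-1],[[0,0,0],[0,0,0],-1],[[0,0,0],[0,0,0],-1],[[0,0,0],[0,0,0],-1],[[0,0,0],[0,0,0],-1],[[0,0,0],[0,0,0],-1],[[0,0,0],[0,0,0],-1],[[0,0,0],[0,0,0],-1],[[0,0,0],[0,0,0],-1],[[0,0,0],[0,0,0],-1],[[0,0,0],[0,0,0],-1],[[0,0,0],[0,0,0],-1]]'

```text
t: 15.15
eef_pos: [0.5713, -0.0091, 0.1389]
tool_rot: [0.0, 0.87, -0.492, 0.0]
contact_force: [0.4, 0.5, -0.2]
gripper_width: 0.0
```

apply_moves --moves '[[[0,0,0],[0,0,0],-1],[[0,0,0],[0,0,0],-1],[[0,0,0],[0,0,0],-1],[[0,0,0],[0,0,0],-1]]'

```text
t: 15.65
eef_pos: [0.5713, -0.0092, 0.1389]
tool_rot: [0.0, 0.87, -0.492, -0.0]
contact_force: [0.1, 0.2, 0.9]
gripper_width: -0.003
```

Run:
```python
from h import *
from scipy.optimize import fsolve
f=lambda p:[p[0]*(1-np.exp(-1.8445/p[1]))-2*np.pi,p[0]*(1-np.exp(-4.2315/p[1]))-4*np.pi]
A,T=fsolve(f,[30,8]);print(A,T,[8.2865-T*np.log(1-k*2*np.pi/A) for k in(1,2,3,4,5) if k*2*np.pi<A])
o=get_obs();print(o["t"],o["eef_pos"],o["contact_force"])
for k in range(8):
    n="wrist"
    c=cam(n); print(round(c["t"],3),n,mark(c)); save(c,f"k_{n}{k}.png")
```

```text
31.0584915888669 8.160608583378304 [np.float64(10.130999999999998), np.float64(12.518000000000004), np.float64(15.906093992478219), np.float64(21.805077987069787)]
15.65 [ 0.57131334 -0.00915536  0.1389003 ] [0.08683528 0.18974296 0.86536908]
15.65 wrist (-22.767739782210896, 3548)
15.7 wrist (-18.368110159092566, 3395)
15.75 wrist (-13.877223634780648, 3253)
15.8 wrist (-9.433724028421892, 3119)
15.85 wrist (-5.123875828307121, 3029)
15.9 wrist (-0.7200629625660042, 2967)
15.95 wrist (3.5615095503408156, 2979)
16.0 wrist (7.838532483736287, 3052)
```

apply_moves --moves '[[[0,0,0.05],[0,0,0],-1],[[0,0,0.1],[0,0,0],-1],[[0,0,0.1],[0,0,0],-1],[[0,0,0.1],[0,0,0],-1],[[0,0,0.1],[0,0,0],-1],[[0,0,0.1],[0,0,0],-1],[[0,0,0.1],[0,0,0],-1],[[0,0,0.1],[0,0,0],-1],[[0,0,0.1],[0,0,0],-1],[[0,0,0.1],[0,0,0],-1],[[0,0,0.1],[0,0,0],-1],[[0,0,0.1],[0,0,0],-1],[[0,0,0.1],[0,0,0],-1],[[0,0,0.1],[0,0,0],-1],[[0,0,0.1],[0,0,0],-1],[[0,0,0.1],[0,0,0],-1],[[0,0,0.1],[0,0,0],-1],[[0,0,0.1],[0,0,0],-1],[[0,0,0.1],[0,0,0],-1],[[0,0,0.1],[0,0,0],-1]]'

```text
t: 18.55
eef_pos: [0.5713, -0.0091, 0.1364]
tool_rot: [0.0, 0.87, -0.492, 0.0]
contact_force: [-0.9, -0.6, 0.8]
gripper_width: 0.001
```

apply_moves --moves '[[[0,0,0],[0,0,0],-1],[[0,0,0],[0,0,0],-1],[[0,0,0],[0,0,0],-1],[[0,0,0],[0,0,0],-1],[[0,0,0],[0,0,0],-1],[[0,0,0],[0,0,0],-1],[[0,0,0],[0,0,0],-1],[[0,0,0],[0,0,0],-1],[[0,0,0],[0,0,0],-1],[[0,0,0],[0,0,0],-1],[[0,0,0],[0,0,0],-1],[[0,0,0],[0,0,0],-1],[[0,0,0],[0,0,0],-1],[[0,0,0],[0,0,0],-1],[[0,0,0],[0,0,0],-1],[[0,0,0],[0,0,0],-1],[[0,0,0],[0,0,0],-1],[[0,0,0],[0,0,0],-1],[[0,0,0],[0,0,0],-1],[[0,0,0],[0,0,0],-1]]'

```text
t: 21.05
eef_pos: [0.5713, -0.0091, 0.1364]
tool_rot: [-0.0, 0.87, -0.492, 0.0]
contact_force: [0.1, 0.7, 0.3]
gripper_width: 0.005
```

Run:
```python
from h import *
o=get_obs();print(o["t"],o["eef_pos"],o["contact_force"])
for k in range(4):
    n="wrist"
    c=cam(n); print(round(c["t"],3),n,mark(c)); save(c,f"l_{n}{k}.png")
```

```text
21.05 [ 0.57134504 -0.00912203  0.13640946] [0.06345107 0.67152109 0.27920125]
21.05 wrist (-33.62419620544935, 3731)
21.1 wrist (-31.388080305160656, 3743)
21.15 wrist (-29.134573943631892, 3752)
21.2 wrist (-26.90614283923503, 3743)
```

apply_moves --moves '[[[0,0,0],[0,0,0],-1],[[0,0,0],[0,0,0],-1],[[0,0,0],[0,0,0],-1]]'

```text
t: 21.62
eef_pos: [0.5713, -0.0091, 0.1364]
tool_rot: [0.0, 0.87, -0.492, -0.0]
contact_force: [-0.4, 0.0, -0.3]
gripper_width: 0.001
```

Run:
```python
from h import *
for k in range(1):
    n="wrist"
    c=cam(n); print(round(c["t"],3),n,mark(c)); save(c,f"m_{n}{k}.png")
print(get_obs()["t"])
```

```text
21.625 wrist (-8.231895342568265, 3147)
21.675
```

Mark is now at about -6°, so I'm pressing.

apply_moves --moves '[[[0,0,0.17],[0,0,0],-1],[[0,0,0.17],[0,0,0],-1],[[0,0,0.17],[0,0,0],-1]]'

```text
t: 22.05
eef_pos: [0.5719, -0.0092, 0.1328]
tool_rot: [-0.0, 0.87, -0.492, 0.001]
contact_force: [-1.0, -0.1, 6.9]
gripper_width: 0.0
```

Run:
```python
from h import *
o=get_obs();print(o["t"],o["eef_pos"],o["contact_force"])
for k in range(5):
    n="wrist"if k<4 else "side"
    c=cam(n); print(round(c["t"],3),n,mark(c)); save(c,f"n_{n}{k}.png")
o=get_obs();print(o["t"],o["eef_pos"],o["contact_force"])
```

```text
22.05 [ 0.57187773 -0.00916996  0.1328043 ] [-1.03740418 -0.05093004  6.92384019]
22.05 wrist (-3.3727031962726244, 3042)
22.1 wrist (-3.3576137972674474, 3044)
22.15 wrist (-3.332968322158706, 3044)
22.2 wrist (-3.3747017339211425, 3044)
22.25 side (-3.9697032955976965, 41)
22.3 [ 0.57187346 -0.00912649  0.13286965] [-1.98333806  0.39591159  6.45455075]
```

View pics/n_wrist3.png

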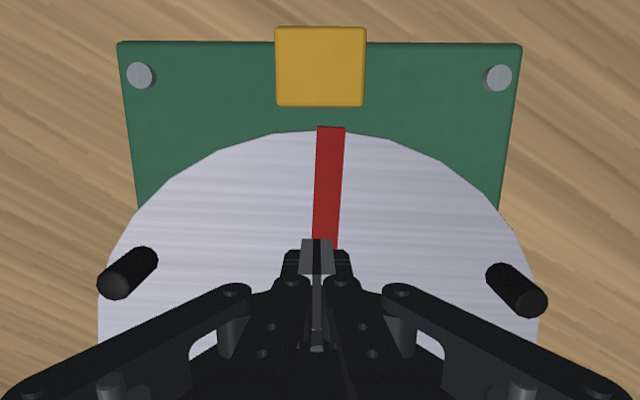

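View pics/n_side4.png

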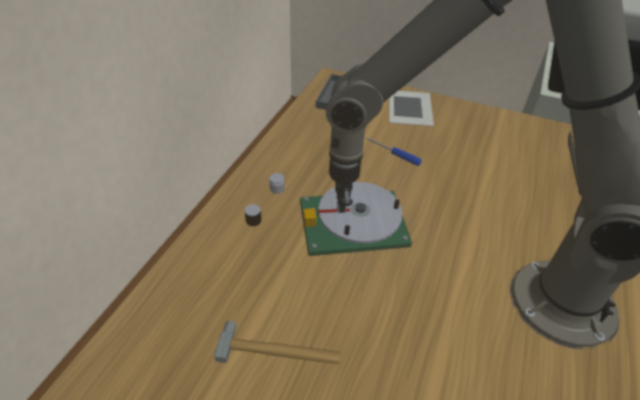

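Run:
```python
from station import *
o=get_obs();print(o["t"],o["contact_force"]);print(hand_in())
```

```text
22.3 [-1.98333806  0.39591159  6.45455075]
the job is handed in; nothing more can be done
None
```

The wheel is stopped with its red mark opposite the yellow pointer, and I handed the job in at 22.3 s with the fingertip still pressed on the face.

**Spin:** I flicked one pin with the closed fingertip, and the wheel ran freely counterclockwise at about 4.9 rad/s. The mark swept past the pointer five times, at rotor 0, 6.28, 12.57, 18.85 and 25.13.

**Brake:** On the next pass, rotor about 31.4 at about 0.75 rad/s, I pressed the bare face 50–55 mm from the spindle. The force was about 6.5–7 N.

**Last checks:**
- **Rest:** four wrist-camera readings over 0.15 s stayed between -3.3° and -3.4°, so the wheel had stopped. Those frames begin 0.375 s after the press command, so I did not record the stopping itself.
- **Position:** the last wrist picture puts the mark about 4–5 mm short of the pointer's middle, within the ±18 mm allowed. The wrist reading converts to about 5–6.5 mm short and the side camera gave -4.0°, about 7.6 mm. The differences are within calibration error.
- **Bench:** the last side view shows the hammer, screwdriver and tins where they were at the start.

No check failed.

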